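Register printed bars on the hand-cranked scanning sled and scan them

ROBOT

A 6-joint arm with a two-finger parallel gripper is mounted at the origin on the work surface. World frame = base frame: x ahead of the robot, y to its left, z up, the work surface at z = 0. Lengths are in mm, angles in rad, forces in N, time in s.
With the tool pointing down it reaches from about 350 to 775 mm from the base axis. Payload 7.3 kg.
Tool frame: the origin (TCP) lies midway between the tips of the shut fingers; the grasp point (between the pads) lies 19 mm behind it; z points along the fingers, y is the line along which they close (so a half turn about z gives the same grasp; the last joint's range is limited). The gripper opens to 92 mm and grips with 3 to 60 N. Pads are 19 mm wide; open, the fingers measure 130 mm over their backs; the gripper's body (75 mm by 190 mm) begins 47 mm behind the grasp point.
Start: joints at [1.119, 0.342, 1.524, -0, 1.275, -0.146], TCP at [158.04, 500.668, 226.741] pointing down, gripper open.
Joint ranges: [-2.53, 2.53], [-0.77, 2.02], [0.04, 2.7], [-1, 4.14], [0.28, 2.66], [-3.11, 3.11]. Speed limits (rad/s): [2.57, 2.57, 3.14, 3.14, 3.14, 3.14].

INTERFACE

Orientations are given as [roll, pitch, yaw] about the fixed x, y, z axes, in that order (R = Rz(yaw) Ry(pitch) Rx(roll)).
In Python, from plant import * gives the robot as it stands.
- The arm moves only by the tool step_arm, never from a script. Its argument "deltas" is one flat list of numbers, 5 for each row, row after row: the shift along the world's x, y, z in mm, then the turn about the world's z in degrees, then the finger opening in mm, from 0 to 91.8. In form: [tx, ty, tz, turn, gripper, tx, ty, tz, turn, gripper, ...]. A call has exactly 10 rows; each row shifts and turns the commanded pose from where the row before left it; what a row does not reach is not made up. A row lasts 1/8 s, in which the tool goes at most 62.5 mm and 10.7 degrees, less where a joint would pass 70% of its speed; a pose out of reach is approached as far as the arm can. A call is refused whole if a number of a shift passes 62.5 or a number of a turn 10.7, either way. A call with a gripper value outside its range is refused whole. The fingers move at their own pace and stop on an object; the grip force is fixed at half the most. Time passes only in rows, so rows that do not move let the fingers close, or fill a call up. It gives the time, the measured TCP pose, the force, the opening and the grip force at its end, in the units of the state.
- get_obs(): the state, without advancing time (a new reading comes with each control period).
- capture(name): name is "scene" or "top" or "wrist"; returns the picture (400x640x3 uint8, red, green, blue); there is no depth.
- camera_params(name): a dict with "mtx" (3x3 intrinsics, pixels), "rvec" (rotation vector, rad) and "tvec" (3), from world to camera coordinates, as OpenCV has them. Camera axes: x right, y down, z forward; pixel columns grow to the right and rows downward; lengths in mm; the calibration is good to about 2 mm. A picture is of the moment at which its call begins: read the wrist's pose just before it. camera_params takes no time and is no camera call; for the wrist camera it gives the pose at the moment of the call.
- close_job(): hands the job in; it is judged then, once.
The state is a dict: "time": time; "joint_positions": joint angles; "dq": joint speeds; "tau": joint torques, N m; "tool_pos": TCP position; "tcp_rot": TCP orientation; "contact_force": force on the tool from outside, world axes, zero at the start; "moment": the same for the moment, N m; "grip_width": finger opening in mm; "finger_force": force on a finger pad.
Only numpy, scipy, OpenCV 4.12 (cv2) and the standard library are available. Lean on these libraries where they do the work, as an engineer would, in place of code of your own. Each camera call takes 0.05 s, during which the arm holds its last target. There are 200 camera calls.

TASK

Crank the scanning sled fully out to its loading end, then lay every lilac printed bar from the bench in a lane of its own on the deck, lengthwise, and push it up snug against both the far fence and its lane's side rib. Then crank the sled by its grip fully home under the bridge with the bars still snug in place, press the scan button on the control box once the sled is home, and leave the other things on the bench where they are.

Things in the scene. Friction and masses are not known exactly. Their poses are not given: they have to be found in the camera images.
- bar0: plain lilac-grey printed bar, 58 mm long (its x), 24 mm square in section, 40 g, two dark 9 mm marks on its top; origin: the centre of its volume (12 mm above its underside). Two or three of the four bars are present (absent: None); it starts flat on the bench
- bar1: plain lilac-grey printed bar, 64 mm long (its x), 24 mm square in section, 40 g, two dark 9 mm marks on its top; origin: the centre of its volume (12 mm above its underside). Two or three of the four bars are present (absent: None); it starts flat on the bench
- bar2: plain lilac-grey printed bar, 70 mm long (its x), 24 mm square in section, 40 g, two dark 9 mm marks on its top; origin: the centre of its volume (12 mm above its underside). Two or three of the four bars are present (absent: None); it starts flat on the bench
- bar3: plain lilac-grey printed bar, 76 mm long (its x), 24 mm square in section, 40 g, two dark 9 mm marks on its top; origin: the centre of its volume (12 mm above its underside). Two or three of the four bars are present (absent: None); it starts flat on the bench
- rig: fixed hand-cranked scanning rig: low black rails along its y, a sled on them, crank at the -y end, black bridge at the +y end. Origin on the bench below the middle of the fully-out sled; x away from the robot, y = the sled's travel to the bridge. Bridge posts at x = +-95, y = 260 mm; 185 mm high, scan head's underside 115 mm up. Crank gearbox 70 mm square, 30 mm high, at x = -30, y = -190 mm
- sled (a joint): sled position (m): 0 = fully out at its stop by the crank (loading end), 0.24 = fully home at its stop under the bridge. 80 mm per crank turn; shoving it directly takes 12 N. Tan deck 120 (x) x 200 (y) mm, top 30 mm above the bench; fence 12 mm high along its far (+x) edge; three ribs along x, 6 mm thick, 8 mm high, 65 mm apart, each the -y side of a lane
- crank (a joint): angle of the crank (rad), 0 at sled fully out, 18.85 (three turns) at sled home; grows anticlockwise seen from above. At 0 and at each full turn its arm points along the rig's +x. Stiff bearing: about 3 N at the grip, stays where it is left
- crank_axis (a point): fixed point on the crank's vertical axis, 45 mm above the bench; axes as the rig. The grip's centre circles it at 50 mm radius
- grip: upright black free-spinning grip of the crank, 22 mm in diameter, 42 mm high, from 48 to 90 mm above the bench; origin: centre of its lower end, it turns with the grip's spin
- grip_mid (a point): on the grip's axis, 22 mm above its lower end (70 mm above the bench), the height to grip it
- lane0 (a point): origin: point on the deck top in the far corner of the lane nearest the crank, the first lane, where the fence's near face meets the side rib; it moves with the sled. Axes as the rig: x to the fence, y along the travel, z up. The lane lies to -x and +y, 59 mm wide. A registered bar has its long axis along x and its centre at x = -half its length, y = +12, z = +12 mm
- lane1 (a point): origin: point on the deck top in the far corner of the middle lane, where the fence's near face meets the side rib; it moves with the sled. Axes as the rig: x to the fence, y along the travel, z up. The lane lies to -x and +y, 59 mm wide. A registered bar has its long axis along x and its centre at x = -half its length, y = +12, z = +12 mm
- lane2 (a point): origin: point on the deck top in the far corner of the third, nearest the bridge, lane, where the fence's near face meets the side rib; it moves with the sled. Axes as the rig: x to the fence, y along the travel, z up. The lane lies to -x and +y, 59 mm wide. A registered bar has its long axis along x and its centre at x = -half its length, y = +12, z = +12 mm
- console: fixed black control box, 90 x 130 mm, 35 mm high, with a dark screen; origin: centre of its underside
- scan (a joint): travel of the grey scan button on the console (m): 0 = up, 0.006 = fully pressed, which takes 5 N; springs back
- scan_top (a point): centre of the scan button's cap (24 mm across), on the console's top; pressed straight down
- knob: round lilac printed knob, 40 mm wide, 22 mm high; loose, not part of the job, leave it where it is; origin: underside (for lying tools, on its length)
- tin: flat round aluminium tin, 44 mm wide, 25 mm high; loose, not part of the job, leave it where it is; origin: underside (for lying tools, on its length)
- bracket: lilac printed L-bracket, 60 x 30 mm, 40 mm high; loose, not part of the job, leave it where it is; origin: underside (for lying tools, on its length)
- scraper: spatula-like print scraper, 200 mm long, lying; loose, not part of the job, leave it where it is; origin: underside (for lying tools, on its length)
- driver: screwdriver, lying; loose, not part of the job, leave it where it is; origin: underside (for lying tools, on its length)
- glue: small bottle of glue, 32 mm wide, 90 mm tall, standing; loose, not part of the job, leave it where it is; origin: underside (for lying tools, on its length)
- calipers: steel calipers, 190 mm long, lying; loose, not part of the job, leave it where it is; origin: underside (for lying tools, on its length)
There are look-alikes about, which are no part of the job. What is shaped like the bar2 but orange or yellow is not meant. Several things have the shape of the console; the one meant has the colours described above.

How it is judged:
By the outcome, as a careful person would: the job done as asked, in the order asked, and still so for the second after the job is handed in, with the robot touching nothing.
Of bar0, bar1, bar2, bar3 only 2 to 3 are there at a start; the rules pass over those that are not, and their reading is None.
At some moment in a run one of bar0, bar1, bar2, bar3 may be knocked a few centimetres aside while the robot is not near it.
Once in a run the grip may slacken for a moment while it holds something.
It also fails if it takes over 210 s, if anything falls off the work surface, if the arm or the gripper's body presses on something with over 40 N, if the wrist force passes 120 N, or if a joint passes its speed limit or range.

## Working session

There is one attempt and no reset: what is moved stays moved. The work goes in short steps, Python scripts to look and compute and a tool call to move; the robot and the scene stay as the last step left them, time stands still between calls to the robot, and variables do not carry over. Pictures are saved under pics/ and viewed, at most 14 in all, crops included, and the job is handed in when it is done.

Besides the shell and the picture viewer there is one more tool, called after "Call:" as name(argument=value, ...), one argument or row to a line, values as JSON. step_arm: Moves the arm, as the interface text tells. Its arguments: {"type":"object","properties":{"deltas":{"type":"array","items":{"type":"number"}}},"required":["deltas"]}

```bash
mkdir -p pics; ls; python3 - <<'E'
from plant import *
import cv2
o=get_obs(); print(o)
for n in ["scene","top"]:
    cv2.imwrite(f"pics/{n}0.png",cv2.resize(capture(n)[:,:,::-1],(800,500),interpolation=cv2.INTER_CUBIC))
    p=camera_params(n); R=cv2.Rodrigues(p["rvec"])[0]; print(n,p["mtx"].tolist(),(-R.T@p["tvec"].ravel()),R.round(2).tolist())
E
```

```text
pics
{'time': 0.0, 'joint_positions': array([ 1.11902928e+00,  3.42726416e-01,  1.52501561e+00,  4.28585072e-06,
        1.27541806e+00, -1.45996477e-01]), 'dq': array([-1.48793575e-03,  7.92464148e-05, -6.89538705e-04,  1.09417777e-03,
       -6.03224064e-04,  8.12284331e-05]), 'tau': array([-5.51544508e-04, -4.31241131e+01, -2.44224590e+01,  7.17566279e-02,
        5.58353914e-02, -1.20331633e-04]), 'tool_pos': array([157.83334947, 500.28028104, 226.04355076]), 'tcp_rot': array([-3.14004250e+00, -2.32080884e-04,  2.83582065e+00]), 'contact_force': array([-0.99080372, -0.38341409,  1.22015899]), 'moment': array([0.0327238 , 0.03764291, 0.07572029]), 'finger_force': 0.0, 'grip_width': 91.59029116248686}
scene [[469.82557831486156, 0.0, 314.43272231568824], [0.0, 469.82557831486156, 198.04354358885297], [0.0, 0.0, 1.0]] [1221.2215153  -667.26617587  897.58908788] [[0.72, 0.7, -0.01], [0.45, -0.47, -0.76], [-0.53, 0.54, -0.65]]
top [[382.67609082000604, 0.0, 319.36701731967656], [0.0, 382.67609082000604, 203.46370469923926], [0.0, 0.0, 1.0]] [ 458.80661093   43.30095127 1017.16447729] [[-0.02, -1.0, -0.0], [-1.0, 0.02, -0.09], [0.09, 0.0, -1.0]]
```

View pics/scene0.png

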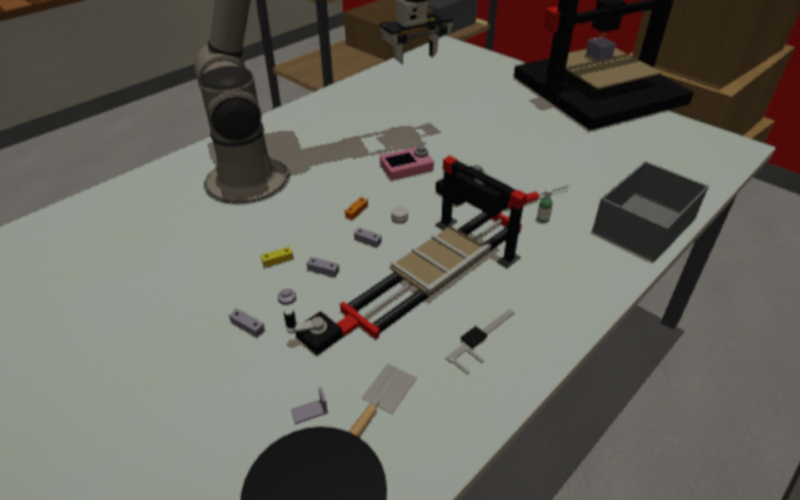

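View pics/top0.png

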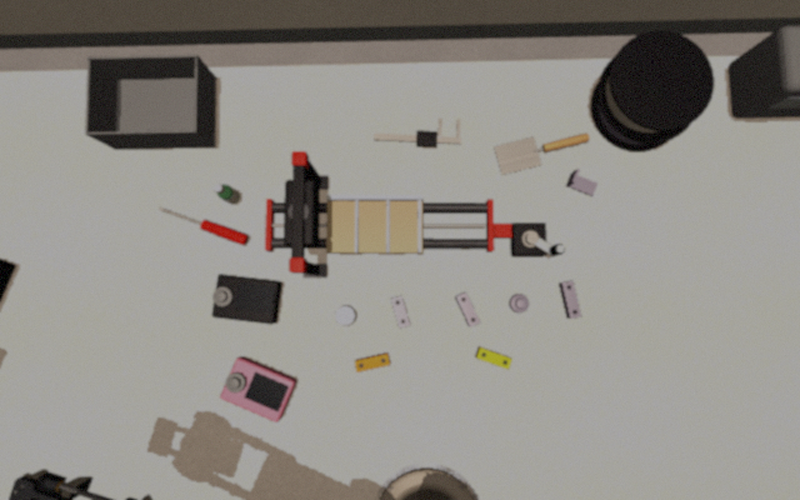

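The scene view shows the rig running along +y, with the black console beyond the bridge. In the top view (800x500) the three lilac bars are at (400,312), (467,309) and (570,299). The grip is at (560,248), the black console's button at (222,296), and the pink console and the orange and yellow bars are look-alikes.

```bash
cat > h.py <<'E'
from plant import *
import cv2, numpy as np
def cast(p,uv,z):
    R=cv2.Rodrigues(np.array(p["rvec"],float))[0]; t=np.array(p["tvec"],float).ravel(); c=-R.T@t
    d=np.c_[np.atleast_2d(uv),np.ones(len(np.atleast_2d(uv)))]@np.linalg.inv(p["mtx"]).T@R
    return c+d*((z-c[2])/d[:,2])[:,None]
def proj(p,X):
    return cv2.projectPoints(np.array(X,float).reshape(-1,1,3),np.array(p["rvec"],float),np.array(p["tvec"],float),np.array(p["mtx"]),None)[0][:,0]
def snap(n):
    p=camera_params(n); return p,capture(n)
E
python3 - <<'E'
from h import *
p=camera_params("top")
for n,u,z in [("redcapfar",(300,159),185),("redcapnear",(297,265),185),("gear",(529,239),30),("grip",(560,246),90),("button",(222,296),38),("b",(400,312),24),("b",(467,309),24),("b",(570,299),24),("decknearleft",(330,254),30),("deckrightnear",(421,254),30),("deckfarR",(421,200),30),("redendNear",(490,250),25),("redendFar",(490,201),25),("axis",(530,239),45)]:
    print(n,cast(p,np.array([u])*0.8,z)[0].round())
p=camera_params("wrist");R=cv2.Rodrigues(np.array(p["rvec"],float))[0];print(R.round(2),-R.T@np.ravel(p["tvec"]),p["mtx"])
E
```

```text
redcapfar [705. 217. 185.]
redcapnear [516. 223. 185.]
gear [ 571. -225.   30.]
grip [ 549. -269.   90.]
button [467. 408.  38.]
b [426.  46.  24.]
b [429. -93.  24.]
b [ 445. -306.   24.]
decknearleft [549. 188.  30.]
deckrightnear [544.  -0.  30.]
deckfarR [658.  -3.  30.]
redendNear [ 550. -145.   25.]
redendFar [ 653. -148.   25.]
axis [ 569. -223.   45.]
[[ 0.3   0.95 -0.  ]
 [ 0.92 -0.29  0.25]
 [ 0.24 -0.08 -0.97]] [ 94.2565423 522.0779852 385.1296892] [[315.15798899   0.         317.87894725]
 [  0.         315.15798899 205.11574311]
 [  0.           0.           1.        ]]
```

Call:
step_arm(
  deltas=[24, -58, 0, 1.75, 91.8, 24, -58, 0, 1.75, 91.8, 24, -58, 0, 1.75, 91.8, 24, -58, 0, 1.75, 91.8, 24, -58, 0, 1.75, 91.8, 24, -58, 0, 1.75, 91.8, 24, -58, 0, 1.75, 91.8, 24, -58, 0, 1.75, 91.8, 24, -58, 0, 1.75, 91.8, 24, -58, 0, 1.75, 91.8],
)

```text
time: 1.35
tool_pos: [397.3, -79.0, 226.7]
tcp_rot: [3.141, 0.0, 3.142]
contact_force: [0.6, 0.2, -0.2]
grip_width: 91.7
finger_force: 0.0
```

```bash
python3 - <<'E'
from h import *
p,im=snap("wrist"); o=get_obs(); print(o["tool_pos"],o["tcp_rot"],o["contact_force"])
np.savez("w1.npz",im=im,**{k:np.array(v) for k,v in p.items()})
cv2.imwrite("pics/w1.png",cv2.resize(im[:,:,::-1],(800,500),interpolation=cv2.INTER_CUBIC))
E
```

```text
[400.29449889 -85.43837351 226.7790093 ] [-3.13704797e+00  2.76244153e-03  3.14005257e+00] [ 3.65920901 -5.75707462  1.08467572]
```

View pics/w1.png

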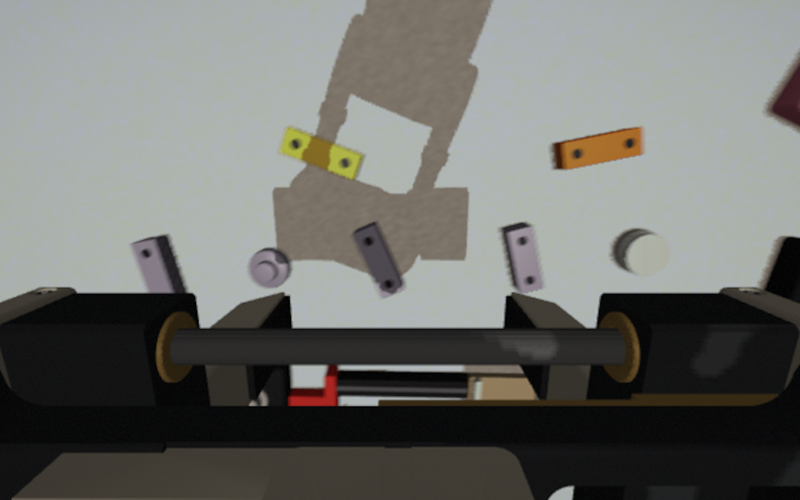

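Wrist view (800x500): the lilac bars are at about (160,268), (378,260) and (521,258), the first partly hidden by the gripper. The grip and rig are also hidden, so I'll look from further out.

Call:
step_arm(
  deltas=[25, -12, 0, 0, 91.8, 25, -12, 0, 0, 91.8, 25, -12, 0, 0, 91.8, 25, -12, 0, 0, 91.8, 25, -12, 0, 0, 91.8, 25, -12, 0, 0, 91.8, 25, -12, 0, 0, 91.8, 25, -12, 0, 0, 91.8, 25, -12, 0, 0, 91.8, 25, -10, 0, 0, 91.8],
)

```text
time: 2.65
tool_pos: [647.6, -195.1, 226.0]
tcp_rot: [3.141, -0.001, 3.141]
contact_force: [-0.4, -0.1, 0.1]
grip_width: 91.4
finger_force: 0.0
```

```bash
python3 - <<'E'
from h import *
p,im=snap("wrist"); p,im=snap("wrist"); o=get_obs(); print(o["tool_pos"],o["tcp_rot"],o["contact_force"])
np.savez("w2.npz",im=im,**{k:np.array(v) for k,v in p.items()})
cv2.imwrite("pics/w2.png",cv2.resize(im[:300,:,::-1],(800,375),interpolation=cv2.INTER_CUBIC))
E
```

```text
[ 648.12411984 -195.45531002  225.03510814] [ 3.14108664e+00 -1.03662448e-03  3.14091426e+00] [-0.44478145  0.33070291 -0.87388762]
```

View pics/w2.png

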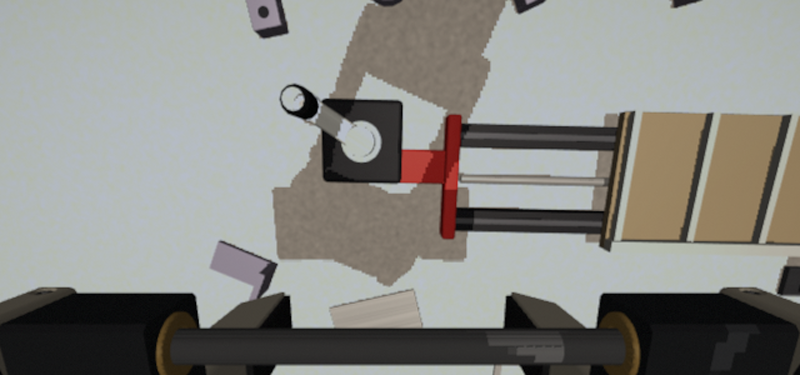

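```bash
python3 - <<'E'
from h import *
d=np.load("w2.npz"); p={k:d[k] for k in("mtx","rvec","tvec")}; im=d["im"]
c=lambda u,z: cast(p,np.array(u,float)*0.8,z)[:,:2].round(1).tolist()
print("gear",c([(322,100),(402,101),(401,182),(323,180)],30), np.mean(c([(322,100),(402,101),(401,182),(323,180)],30),0))
print("grip",c([(292,98)],90)); print("axis",c([(361,142)],52))
print("rib1",c([(631,113),(618,241)],38),"rib2",c([(711,114),(691,241)],38),"rib3",c([(790,115)],38))
# grip top mask / boss
g=cv2.cvtColor(im,cv2.COLOR_RGB2GRAY); print(g[70:92:2,222:256:2]); 
cv2.imwrite("pics/w2c.png",cv2.resize(im[60:210,210:640,::-1],(1290//2*1,450//2*1) if 0 else (800,279),interpolation=cv2.INTER_CUBIC))
d=np.load("w1.npz"); p={k:d[k] for k in("mtx","rvec","tvec")}
print("bars",c([(368,241),(389,284),(522,240),(530,280)],24),c([(146,253)],24))
E
```

```text
gear [[538.8, -258.0], [539.6, -190.7], [606.8, -191.4], [605.0, -260.4]] [ 572.55  -225.125]
grip [[544.9, -268.2]]
axis [[573.4, -224.1]]
rib1 [[550.1, -0.7], [658.8, 3.7]] rib2 [[551.0, 65.9], [658.9, 69.4]] rib3 [[551.9, 131.8]]
[[184 184 169  74 142 179 180 148  90  11  19 131 182 186 186 185 185]
 [186 176  68 170 186 185 185 184 185 102  13  11  77 172 185 184 184]
 [187 145 155 186 186 186 185 186 178 163  45  10   9  22 156 184 185]
 [186 115 176 185 186 186 186 181 146 145 106  10   9   4  34 158 180]
 [185  87 185 185 185 185 185 156 173 186 160  11  12   6   4  54 131]
 [185  86 174 185 184 185 185 173 186 183 168  12  10   5   6   6 143]
 [186 130 155 186 185 185 186 186 188 172 120  12   9   5   4   3 125]
 [186 162  57 177 186 186 186 187 187 178  93  11  10   6   4   3  65]
 [186 186  94  70 177 187 181 186 187 109  12   8   9   6   5   5  86]
 [186 187 181  78  24  99 134 118  56  10   8   9   7   4   4   5 153]
 [187 187 186 175  63  13   8  10   8   8   8   6   5   4   7  15 150]]
bars [[409.6, -105.1], [452.1, -85.6], [408.8, 39.5], [448.2, 50.4]] [[421.1, -315.3]]
```

View pics/w2c.png

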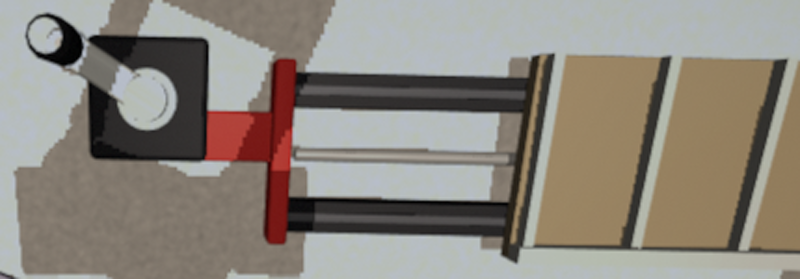

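The crop shows the grip top at about (44,35), the axis boss at (148,98), and the deck's ribs running along x. I get the crank axis at about (573,-225) and the grip at about (545.5,-268.5). Next I go down onto the grip.

Call:
step_arm(
  deltas=[-20.5, -14.2, -10, 0, 50, -20.5, -14.2, -10, 0, 50, -20.5, -14.2, -10, 0, 50, -20.5, -14.2, -10, 0, 50, -20.5, -14.4, -10, 0, 50, 0, 0, -24, 0, 50, 0, 0, -24, 0, 50, 0, 0, -24, 0, 50, 0, 0, -24, 0, 50, 0, 0, -24.7, 0, 50],
)

```text
time: 4.0
tool_pos: [543.6, -265.3, 55.4]
tcp_rot: [3.141, -0.001, 3.141]
contact_force: [0.6, 0.2, -0.2]
grip_width: 50.1
finger_force: 0.0
```

Call:
step_arm(
  deltas=[0, 0, 0, 0, 50, 0, 0, 0, 0, 0, 0, 0, 0, 0, 0, 0, 0, 0, 0, 0, 0, 0, 0, 0, 0, 0, 0, 0, 0, 0, 0, 0, 0, 0, 0, 0, 0, 0, 0, 0, 0, 0, 0, 0, 0, 0, 0, 0, 0, 0],
)

```text
time: 5.25
tool_pos: [545.1, -267.4, 57.1]
tcp_rot: [-3.139, 0.002, 3.141]
contact_force: [-1.2, -5.0, 3.7]
grip_width: 21.2
finger_force: 30.0
```

```bash
cat > circ.py <<'E'
import numpy as np,sys
def circ(c,start,angs,r=50):
    P=np.array(c)+r*np.c_[np.cos(np.radians(angs)),np.sin(np.radians(angs))]
    P=np.vstack([start,P]); P=P.round(1); return np.diff(P,axis=0).round(1).tolist(),P[-1]
E
python3 -c "
from circ import *
d,e=circ((573,-225),(545.5,-268.5),-122.3-20*np.arange(1,31));print(d[:10],d[10:20],d[20:],e,sep='\n')"
```

```text
[[-12.1, 12.9], [-8.0, 15.4], [-2.4, 17.2], [3.7, 17.0], [9.3, 14.7], [13.8, 10.6], [16.5, 5.2], [17.4, -0.6], [16.0, -6.6], [12.9, -11.7]]
[[8.0, -15.4], [2.4, -17.2], [-3.7, -17.0], [-9.3, -14.7], [-13.8, -10.6], [-16.5, -5.2], [-17.4, 0.6], [-16.0, 6.6], [-12.9, 11.7], [-8.0, 15.4]]
[[-2.4, 17.2], [3.7, 17.0], [9.3, 14.7], [13.8, 10.6], [16.5, 5.2], [17.4, -0.6], [16.0, -6.6], [12.9, -11.7], [8.0, -15.4], [2.4, -17.2]]
[ 623. -227.]
```

Call:
step_arm(
  deltas=[-12.1, 12.9, 0, 0, 0, -8, 15.4, 0, 0, 0, -2.4, 17.2, 0, 0, 0, 3.7, 17, 0, 0, 0, 9.3, 14.7, 0, 0, 0, 13.8, 10.6, 0, 0, 0, 16.5, 5.2, 0, 0, 0, 17.4, -0.6, 0, 0, 0, 16, -6.6, 0, 0, 0, 12.9, -11.7, 0, 0, 0],
)

```text
time: 6.5
tool_pos: [611.0, -192.5, 56.9]
tcp_rot: [-3.142, -0.002, 3.141]
contact_force: [-6.6, -2.9, 9.0]
grip_width: 20.9
finger_force: 30.0
```

Call:
step_arm(
  deltas=[8, -15.4, 0, 0, 0, 2.4, -17.2, 0, 0, 0, -3.7, -17, 0, 0, 0, -9.3, -14.7, 0, 0, 0, -13.8, -10.6, 0, 0, 0, -16.5, -5.2, 0, 0, 0, -17.4, 0.6, 0, 0, 0, -16, 6.6, 0, 0, 0, -12.9, 11.7, 0, 0, 0, -8, 15.4, 0, 0, 0],
)

```text
time: 7.75
tool_pos: [525.8, -238.5, 57.1]
tcp_rot: [-3.14, 0.005, 3.14]
contact_force: [13.2, -0.3, -2.7]
grip_width: 21.1
finger_force: 30.0
```

Call:
step_arm(
  deltas=[-2.4, 17.2, 0, 0, 0, 3.7, 17, 0, 0, 0, 9.3, 14.7, 0, 0, 0, 13.8, 10.6, 0, 0, 0, 16.5, 5.2, 0, 0, 0, 17.4, -0.6, 0, 0, 0, 16, -6.6, 0, 0, 0, 12.9, -11.7, 0, 0, 0, 8, -15.4, 0, 0, 0, 0, 0, 0, 0, 0],
)

```text
time: 9.0
tool_pos: [621.1, -208.3, 57.1]
tcp_rot: [-3.141, 0.003, 3.14]
contact_force: [3.1, -2.6, 5.2]
grip_width: 21.2
finger_force: 30.0
```

Call:
step_arm(
  deltas=[1.4, -8, 0, 0, 0, 1, -8, 0, 0, 0, 0, -2, 0, 0, 0, 0, -2, 0, 0, 0, 0, 0, 0, 0, 0, 0, 0, 0, 0, 0, 0, 0, 0, 0, 0, 0, 0, 0, 0, 0, 0, 0, 0, 0, 0, 0, 0, 0, 0, 0],
)

```text
time: 10.25
tool_pos: [624.7, -226.3, 57.2]
tcp_rot: [-3.142, 0.006, -3.142]
contact_force: [8.3, 2.7, 2.2]
grip_width: 21.0
finger_force: 30.0
```

```bash
python3 - <<'E'
from h import *
o=get_obs(); print(o["tool_pos"],o["contact_force"])
E
```

```text
[ 624.66698537 -226.27860981   57.18800932] [8.32502787 2.73776914 2.24864146]
```

Call:
step_arm(
  deltas=[0, -2, 0, 0, 0, 0, -2, 0, 0, 0, 0, 0, 0, 0, 0, 0, 0, 0, 0, 0, 0, 0, 0, 0, 0, 0, 0, 0, 0, 0, 0, 0, 0, 0, 0, 0, 0, 0, 0, 0, 0, 0, 0, 0, 0, 0, 0, 0, 0, 0],
)

```text
time: 11.5
tool_pos: [624.7, -228.8, 57.1]
tcp_rot: [3.14, 0.006, -3.141]
contact_force: [9.4, 6.8, 3.1]
grip_width: 20.7
finger_force: 30.0
```

Call:
step_arm(
  deltas=[0, -2, 0, 0, 0, 0, -2, 0, 0, 0, 0, 0, 0, 0, 0, 0, 0, 0, 0, 0, 0, 0, 0, 0, 0, 0, 0, 0, 0, 0, 0, 0, 0, 0, 0, 0, 0, 0, 0, 0, 0, 0, 0, 0, 0, 0, 0, 0, 0, 0],
)

```text
time: 12.75
tool_pos: [624.7, -229.2, 57.1]
tcp_rot: [3.134, 0.005, -3.141]
contact_force: [10.5, 18.2, 6.4]
grip_width: 21.5
finger_force: 30.0
```

Call:
step_arm(
  deltas=[0, 4, 0, 0, 0, 0, 4, 0, 0, 0, 0, 0, 0, 0, 50, 0, 0, 0, 0, 50, 0, 0, 0, 0, 50, 0, 0, 40, 0, 91.8, 0, 0, 43, 0, 91.8, 0, 0, 43, 0, 91.8, 0, 0, 44.7, 0, 91.8, 16, 40, 0, 0, 91.8],
)

```text
time: 14.0
tool_pos: [638.8, -190.3, 231.4]
tcp_rot: [-3.138, 0.007, 3.137]
contact_force: [0.1, 0.2, -0.7]
grip_width: 91.0
finger_force: 0.0
```

Call:
step_arm(
  deltas=[16, 40, 0, 0, 91.8, 16, 40, 0, 0, 91.8, 16, 40, 0, 0, 91.8, 3, 9.8, 0, 0, 91.8, 0, 0, 0, 0, 91.8, 0, 0, 0, 0, 91.8, 0, 0, 0, 0, 91.8, 0, 0, 0, 0, 91.8, 0, 0, 0, 0, 91.8, 0, 0, 0, 0, 91.8],
)

```text
time: 15.25
tool_pos: [689.0, -57.7, 226.7]
tcp_rot: [3.142, -0.0, 3.141]
contact_force: [-0.1, 0.4, 0.5]
grip_width: 91.9
finger_force: 0.0
```

```bash
python3 - <<'E'
from h import *
p,im=snap("wrist"); o=get_obs(); print(o["tool_pos"],o["tcp_rot"],o["contact_force"])
np.savez("w3.npz",im=im,**{k:np.array(v) for k,v in p.items()})
cv2.imwrite("pics/w3.png",cv2.resize(im[60:260,150:550,::-1],(800,400),interpolation=cv2.INTER_CUBIC))
E
```

```text
[688.98426274 -57.59297625 226.72921528] [ 3.14149818e+00 -2.32583567e-05  3.14117979e+00] [ 0.32530807 -0.45197468 -0.13538203]
```

View pics/w3.png

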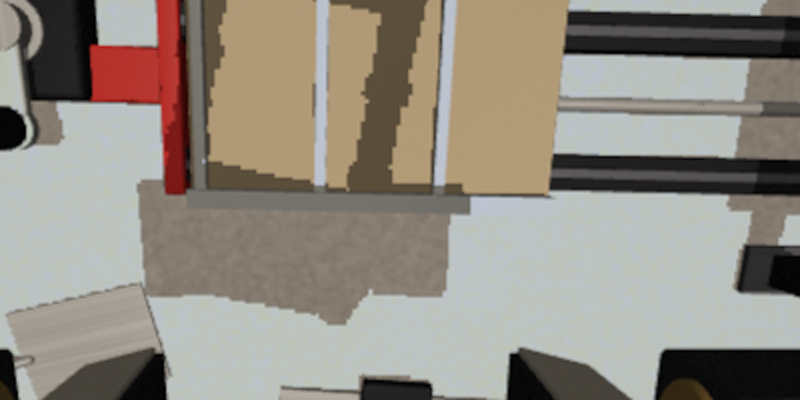

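Wrist view: the sled is against the red stop bar. The fence's inner edge runs at v≈190, and the ribs are at u≈200, 321 and 440 near the fence. The crank arm points along +x.

```bash
python3 - <<'E'
from h import *
d=np.load("w3.npz"); p={k:d[k] for k in("mtx","rvec","tvec")}
c=lambda u,z: cast(p,np.array(u,float)/2+[150,60],z)[:,:2].round(1).tolist()
print("fence",c([(210,190.5),(320,191.5),(545,193.5)],42))
print("rib+y faces far end", c([(207,185),(327,186),(446,188)],38)); print("rib -y faces far",c([(193,185),(316,186),(434,188)],38))
print("rib2/3 near", c([(328,0),(457,0)],38))
print("deck +y edge",c([(567,0),(550,190)],30)); print("grip",c([(12,128)],90)); print("rail",c([(567,53),(800,53)],20))
E
```

```text
fence [[655.7, -124.3], [656.3, -64.8], [657.5, 57.2]]
rib+y faces far end [[653.1, -126.6], [653.7, -61.0], [654.9, 4.1]]
rib -y faces far [[653.1, -134.2], [653.7, -67.0], [654.9, -2.5]]
rib2/3 near [[559.9, -60.1], [560.0, 5.6]]
deck +y edge [[558.6, 64.3], [656.8, 63.8]]
grip [[622.8, -203.3]]
rail [[583.5, 70.2], [583.6, 197.5]]
```

Call:
step_arm(
  deltas=[-40, -10, 0, 0, 91.8, -40, -10, 0, 0, 91.8, -40, -10, 0, 0, 91.8, -40, -10, 0, 0, 91.8, -30, -12, 0, -0.6, 91.8, 0, 0, 0, 0, 91.8, 0, 0, 0, 0, 91.8, 0, 0, 0, 0, 91.8, 0, 0, 0, 0, 91.8, 0, 0, 0, 0, 91.8],
)

```text
time: 16.55
tool_pos: [499.3, -109.3, 226.5]
tcp_rot: [3.141, -0.0, 3.131]
contact_force: [-0.4, -0.3, -0.2]
grip_width: 92.2
finger_force: 0.0
```

```bash
cat > bars.py <<'E'
from h import *
def bars(p,im,z=24):
    hsv=cv2.cvtColor(im,cv2.COLOR_RGB2HSV).astype(int); r,g,b=[im[:,:,i].astype(int) for i in range(3)]
    m=((np.minimum(r,b)-g>0.04*im.max(2))&(hsv[:,:,1]<90)&(hsv[:,:,2]>25)).astype(np.uint8)*255
    m=cv2.morphologyEx(m,cv2.MORPH_CLOSE,np.ones((7,7),np.uint8)); m=cv2.morphologyEx(m,cv2.MORPH_OPEN,np.ones((5,5),np.uint8))
    cs=cv2.findContours(m,cv2.RETR_EXTERNAL,cv2.CHAIN_APPROX_NONE)[0]; out=[]
    for c in cs:
        if cv2.contourArea(c)<400: continue
        W=cast(p,c[:,0].astype(float),z)[:,:2].astype(np.float32)
        (x,y),(w,h),a=cv2.minAreaRect(W); q=cv2.boxPoints(((x,y),(w,h),a)); e=q[1]-q[0]; e2=q[2]-q[1]; L=e if np.linalg.norm(e)>np.linalg.norm(e2) else e2
        print("obj",round(x,1),round(y,1),"size",round(max(w,h),1),round(min(w,h),1),"ang",round((np.degrees(np.arctan2(L[1],L[0]))+90)%180-90,1),c[:,0].mean(0).round())
    return m
E
python3 - <<'E'
from bars import *
p,im=snap("wrist"); o=get_obs(); print(o["tool_pos"],o["tcp_rot"],o["contact_force"])
np.savez("w4.npz",im=im,**{k:np.array(v) for k,v in p.items()})
m=bars(p,im); v=np.vstack([im[40:260,:,::-1],cv2.cvtColor(m,cv2.COLOR_GRAY2BGR)[40:260]])
cv2.imwrite("pics/w4.png",cv2.resize(v,(800,550)))
E
```

```text
[ 499.2052207  -109.40803909  226.53889434] [ 3.14141219e+00 -2.71005490e-04  3.13111005e+00] [-0.26519723  0.31516569  0.09814742]
obj 439.5 -199.2 size 36.9 36.3 ang 86.4 [235. 130.]
obj 444.5 -303.1 size 74.6 33.2 ang 10.5 [143. 135.]
obj 429.6 -94.0 size 68.6 23.3 ang 24.1 [329. 118.]
obj 428.6 42.7 size 63.1 30.2 ang 15.0 [453. 117.]
```

View pics/w4.png

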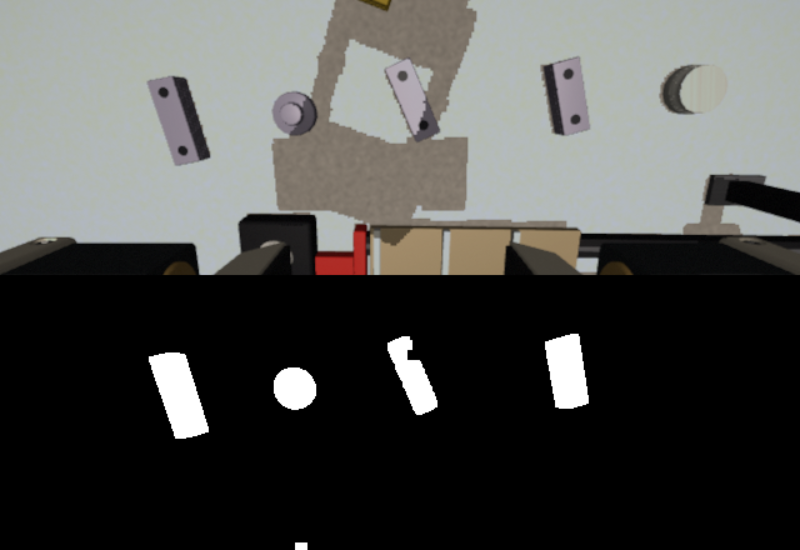

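Wrist view (800 wide, upper half): dark marks on bar A at (164,92) and (183,151), on B at (403,76) and (424,125), and on C at (568,74) and (576,119). The knob is at (294,112) and the tin at (695,88).

```bash
cat > dots.py <<'E'
from h import *
def dots(p,im,est,z=24):
    "refine dark marks near est pixels (orig) by blackhat centroid"
    g=cv2.cvtColor(im,cv2.COLOR_RGB2GRAY); b=cv2.morphologyEx(g,cv2.MORPH_BLACKHAT,cv2.getStructuringElement(cv2.MORPH_ELLIPSE,(13,13))).astype(float)
    out=[]
    for u,v in est:
        u0,v0=int(round(u)),int(round(v)); w=b[v0-6:v0+7,u0-6:u0+7].copy(); w[w<0.4*w[4:9,4:9].max()]=0
        n,l=cv2.connectedComponents((w>0).astype(np.uint8)); k=l[6,6] or l[l>0].min(); w[l!=k]=0
        Y,X=np.mgrid[-6:7,-6:7]; out.append((u0+(X*w).sum()/w.sum(),v0+(Y*w).sum()/w.sum()))
    P=cast(p,np.array(out),z)[:,:2]
    for a,c in zip(P[::2],P[1::2]): print("centre",((a+c)/2).round(1),"sep",np.linalg.norm(c-a).round(1),"ang",np.degrees(np.arctan2(*(c-a)[::-1])).round(1))
    return P
E
python3 - <<'E'
from dots import *
d=np.load("w4.npz"); p={k:d[k] for k in("mtx","rvec","tvec")}
e=np.array([(164,92),(183,151),(403,76),(424,125),(568,74),(576,119)])*0.8+[0,40]
print(cast(p,e,24).round(1)[:,:2].tolist()); dots(p,d["im"],e)
c=lambda u:cast(p,np.array(u)*.8+[0,40],24)[:,:2]
for q in ([(168,77),(193,164)] ,[(397,61),(430,141)],[(565,60),(580,134)]):
    a,b=c(q); print(np.linalg.norm(a-b))
E
```

```text
[[420.0, -312.6], [471.9, -303.6], [408.8, -102.0], [451.0, -83.4], [408.7, 42.0], [447.2, 52.9]]
centre [ 445.4 -308.8] sep 52.1 ang 10.4
centre [429.4 -93.5] sep 46.0 ang 23.9
centre [427.7  46.9] sep 40.2 ang 14.6
77.26559269430908
74.82785798101018
66.32095536055938
```

Call:
step_arm(
  deltas=[-17.9, 39, 0, 3.8, 60, -17.9, 39, 0, 3.8, 60, -17.9, 39, 0, 3.8, 60, -17.8, 39.3, 0, 3.8, 60, 0, 0, -50, 0, 60, 0, 0, -50, 0, 60, 0, 0, -50, 0, 60, 0, 0, -50, 0, 60, 0, 0, -16, 0, 60, 0, 0, 0, 0, 60],
)

```text
time: 17.85
tool_pos: [426.8, 46.8, 9.7]
tcp_rot: [3.141, -0.003, -2.887]
contact_force: [0.4, -0.3, 0.5]
grip_width: 60.3
finger_force: 0.0
```

Call:
step_arm(
  deltas=[0, 0, 0, 0, 60, 0, 0, 0, 0, 0, 0, 0, 0, 0, 0, 0, 0, 0, 0, 0, 0, 0, 0, 0, 0, 0, 0, 0, 0, 0, 0, 0, 0, 0, 0, 0, 0, 0, 0, 0, 0, 0, 0, 0, 0, 0, 0, 0, 0, 0],
)

```text
time: 19.1
tool_pos: [427.6, 46.7, 10.9]
tcp_rot: [-3.142, 0.0, -2.887]
contact_force: [-1.1, -0.3, 4.8]
grip_width: 23.8
finger_force: 30.0
```

Call:
step_arm(
  deltas=[0, 0, 50, 0, 0, 0, 0, 50, 0, 0, 37, -4.9, 0, -3, 0, 37, -4.9, 0, -3, 0, 37, -4.9, 0, -3, 0, 37, -4.9, 0, -3, 0, 37.4, -5.1, 0, -3.2, 0, 0, 0, -33, 0, 0, 0, 0, -33, 0, 0, 0, 0, 0, 0, 0],
)

```text
time: 20.35
tool_pos: [611.6, 22.2, 42.3]
tcp_rot: [3.141, -0.004, 3.131]
contact_force: [-0.4, -0.8, -0.8]
grip_width: 23.4
finger_force: 30.0
```

Call:
step_arm(
  deltas=[0, 0, 0, 0, 0, 0, 0, -2, 0, 0, 0, 0, -1, 0, 0, 0, 0, 0, 0, 0, 0, 0, 0, 0, 0, 0, 0, 0, 0, 0, 0, 0, 0, 0, 0, 0, 0, 0, 0, 0, 0, 0, 0, 0, 0, 0, 0, 0, 0, 0],
)

```text
time: 21.6
tool_pos: [612.9, 22.0, 41.7]
tcp_rot: [3.141, -0.0, 3.131]
contact_force: [-0.1, -0.2, -1.0]
grip_width: 23.7
finger_force: 30.0
```

Call:
step_arm(
  deltas=[0, 0, -1, 0, 0, 0, -2, 0, 0, 0, 0, -2, 0, 0, 0, 0, -1, 0, 0, 0, 0, -1, 0, 0, 0, 0, -1, 0, 0, 0, 0, 0, 0, 0, 0, 0, 0, 0, 0, 0, 0, 0, 0, 0, 0, 0, 0, 0, 0, 0],
)

```text
time: 22.85
tool_pos: [612.9, 15.1, 40.7]
tcp_rot: [3.141, 0.0, 3.131]
contact_force: [-0.6, 0.1, -1.1]
grip_width: 23.6
finger_force: 30.0
```

Call:
step_arm(
  deltas=[0, -1, 0, 0, 0, 0, 0, 0, 0, 0, 0, 0, 0, 0, 0, 0, 0, 0, 0, 0, 0, 0, 0, 0, 0, 0, -1, 0, 0, 0, 0, 0, 0, 0, 0, 0, 0, 0, 0, 0, 0, 0, 0, 0, 0, 0, 0, 0, 0, 0],
)

```text
time: 24.1
tool_pos: [613.0, 14.2, 40.8]
tcp_rot: [3.14, 0.0, 3.13]
contact_force: [0.7, 7.9, -0.1]
grip_width: 23.7
finger_force: 30.0
```

Call:
step_arm(
  deltas=[0, -0.5, 0, 0, 0, 0, 0, 0, 0, 0, 0, 0, 0, 0, 0, 0, 0, 0, 0, 0, 0, 0, 0, 0, 0, 0, 0, 0, 0, 0, 0, 0, 0, 0, 0, 0, 0, 0, 0, 0, 0, 0, 0, 0, 0, 0, 0, 0, 0, 0],
)

```text
time: 25.35
tool_pos: [613.0, 14.2, 40.8]
tcp_rot: [3.139, 0.0, 3.13]
contact_force: [0.3, 8.6, 0.1]
grip_width: 23.7
finger_force: 30.0
```

Call:
step_arm(
  deltas=[0, 0.6, -0.5, 0, 0, 3, 0, 0, 0, 0, 3, 0, 0, 0, 0, 2, 0, 0, 0, 0, 1, 0, 0, 0, 0, 1, 0, 0, 0, 0, 1, 0, 0, 0, 0, 0, 0, 0, 0, 0, 0, 0, 0, 0, 0, 0, 0, 0, 0, 0],
)

```text
time: 26.6
tool_pos: [621.9, 14.0, 39.7]
tcp_rot: [3.14, -0.005, 3.131]
contact_force: [-4.9, 6.0, 2.3]
grip_width: 23.7
finger_force: 30.0
```

Call:
step_arm(
  deltas=[1, 0, 0, 0, 0, 0, 0, 0, 0, 0, 0, 0, 0, 0, 0, 0, 0, 0, 0, 0, 0, 0, 0, 0, 0, 0, 0, 0, 0, 0, 0, 0, 0, 0, 0, 0, 0, 0, 0, 0, 0, 0, 0, 0, 0, 0, 0, 0, 0, 0],
)

```text
time: 27.85
tool_pos: [622.9, 14.0, 39.6]
tcp_rot: [3.14, -0.005, 3.131]
contact_force: [-4.0, 4.9, 1.1]
grip_width: 23.8
finger_force: 30.0
```

Call:
step_arm(
  deltas=[1, 0, 0, 0, 0, 0, 0, 0, 0, 0, 0, 0, 0, 0, 0, 0, 0, 0, 0, 0, 0, 0, 0, 0, 0, 0, 0, 0, 0, 0, 0, 0, 0, 0, 0, 0, 0, 0, 0, 0, 0, 0, 0, 0, 0, 0, 0, 0, 0, 0],
)

```text
time: 29.1
tool_pos: [624.0, 14.0, 39.7]
tcp_rot: [3.14, -0.005, 3.131]
contact_force: [-4.9, 6.1, 1.8]
grip_width: 23.7
finger_force: 30.0
```

Call:
step_arm(
  deltas=[1, 0, 0, 0, 0, 0, 0, 0, 0, 0, 0, 0, 0, 0, 0, 0, 0, 0, 0, 0, 0, 0, 0, 0, 0, 0, 0, 0, 0, 0, 0, 0, 0, 0, 0, 0, 0, 0, 0, 0, 0, 0, 0, 0, 0, 0, 0, 0, 0, 0],
)

```text
time: 30.35
tool_pos: [625.0, 14.0, 39.7]
tcp_rot: [3.14, -0.004, 3.131]
contact_force: [-5.1, 5.1, 1.2]
grip_width: 23.6
finger_force: 30.0
```

Call:
step_arm(
  deltas=[1, 0, 0, 0, 0, 0, 0, 0, 0, 0, 0, 0, 0, 0, 0, 0, 0, 0, 0, 0, 0, 0, 0, 0, 0, 0, 0, 0, 0, 0, 0, 0, 0, 0, 0, 0, 0, 0, 0, 0, 0, 0, 0, 0, 0, 0, 0, 0, 0, 0],
)

```text
time: 31.6
tool_pos: [626.0, 14.0, 39.7]
tcp_rot: [3.14, -0.004, 3.131]
contact_force: [-3.8, 5.6, 1.5]
grip_width: 23.9
finger_force: 30.0
```

Call:
step_arm(
  deltas=[1, 0, 0, 0, 0, 0, 0, 0, 0, 0, 0, 0, 0, 0, 0, 0, 0, 0, 0, 0, 0, 0, 0, 0, 0, 0, 0, 0, 0, 0, 0, 0, 0, 0, 0, 0, 0, 0, 0, 0, 0, 0, 0, 0, 0, 0, 0, 0, 0, 0],
)

```text
time: 32.85
tool_pos: [626.1, 14.0, 39.6]
tcp_rot: [3.14, -0.006, 3.131]
contact_force: [-7.7, 4.9, 3.4]
grip_width: 23.7
finger_force: 30.0
```

Call:
step_arm(
  deltas=[1, 0, 0, 0, 0, 0, 0, 0, 0, 0, 0, 0, 0, 0, 0, 0, 0, 0, 0, 0, 0, 0, 0, 0, 0, 0, 0, 0, 0, 0, 0, 0, 0, 0, 0, 0, 0, 0, 0, 0, 0, 0, 0, 0, 0, 0, 0, 0, 0, 0],
)

```text
time: 34.1
tool_pos: [626.1, 14.0, 39.6]
tcp_rot: [3.14, -0.009, 3.131]
contact_force: [-11.3, 4.6, 5.4]
grip_width: 24.0
finger_force: 30.0
```

Call:
step_arm(
  deltas=[-1, 0.2, 0, 0, 0, 0, 0, 0, 0, 42, 0, 0, 0, 0, 42, 0, 0, 0, 0, 42, 0, 0, 60, 0, 42, 0, 0, 60, 0, 60, 0, 0, 60, 0, 60, -42, -40, 6, 0, 60, -42, -40, 0, 0, 60, -42, -44, 0, 0, 60],
)

```text
time: 35.35
tool_pos: [501.7, -111.7, 226.6]
tcp_rot: [-3.141, 0.001, 3.132]
contact_force: [0.9, -1.1, 0.7]
grip_width: 59.9
finger_force: 0.0
```

```bash
cat > chk.py <<'E'
from dots import *
from bars import bars
import sys
def chk(name,exp):
    snap("wrist");snap("wrist");snap("wrist");snap("wrist");p,im=snap("wrist"); o=get_obs(); print(o["time"],o["tool_pos"].round(1),o["tcp_rot"].round(3))
    np.savez(name+".npz",im=im,**{k:np.array(v) for k,v in p.items()})
    bars(p,im)
    for (x,y,a,s) in exp:
        d=np.array([np.cos(np.radians(a)),np.sin(np.radians(a))])*s/2
        try: dots(p,im,proj(p,[[x-d[0],y-d[1],24],[x+d[0],y+d[1],24]]))
        except Exception as e: print("fail",e)
E
python3 - <<'E'
from chk import *
chk("w5",[(445.4,-308.8,10.4,52),(429.4,-93.5,23.9,46)])
E
```

```text
35.6 [ 503.4 -110.9  226.6] [-3.142e+00  1.000e-03  3.130e+00]
obj 439.9 -199.0 size 36.9 36.1 ang 86.3 [237. 127.]
obj 444.6 -303.1 size 74.8 32.9 ang 10.4 [144. 132.]
obj 429.7 -93.9 size 68.7 23.5 ang 23.5 [331. 116.]
centre [ 445.5 -308.8] sep 52.1 ang 10.5
centre [429.6 -93.4] sep 46.3 ang 23.9
```

Call:
step_arm(
  deltas=[-18.5, 4.4, 0, 6.1, 60, -18.5, 4.4, 0, 6.1, 60, -18.5, 4.4, 0, 6.1, 60, -18.4, 4.3, 0, 6.2, 60, 0, 0, -50, 0, 60, 0, 0, -50, 0, 60, 0, 0, -50, 0, 60, 0, 0, -50, 0, 60, 0, 0, -16, 0, 60, 0, 0, 0, 0, 60],
)

```text
time: 36.85
tool_pos: [429.1, -92.1, 8.9]
tcp_rot: [3.139, -0.002, -2.723]
contact_force: [0.2, 0.6, -0.1]
grip_width: 60.1
finger_force: 0.0
```

Call:
step_arm(
  deltas=[0, 0, 0, 0, 60, 0, 0, 0, 0, 0, 0, 0, 0, 0, 0, 0, 0, 0, 0, 0, 0, 0, 0, 0, 0, 0, 0, 0, 0, 0, 0, 0, 0, 0, 0, 0, 0, 0, 0, 0, 0, 0, 0, 0, 0, 0, 0, 0, 0, 0],
)

```text
time: 38.1
tool_pos: [429.1, -93.2, 10.4]
tcp_rot: [-3.141, 0.0, -2.725]
contact_force: [-1.3, -0.9, 5.6]
grip_width: 23.9
finger_force: 30.0
```

Call:
step_arm(
  deltas=[0, 0, 50, 0, 0, 0, 0, 50, 0, 0, 36.6, 9.4, 0, -4.9, 0, 36.6, 9.4, 0, -4.9, 0, 36.6, 9.4, 0, -4.9, 0, 36.6, 9.4, 0, -4.9, 0, 36.6, 9.4, 0, -4.9, 0, 0, 0, -33, 0, 0, 0, 0, -34, 0, 0, 0, 0, 0, 0, 0],
)

```text
time: 39.35
tool_pos: [610.8, -45.8, 40.8]
tcp_rot: [3.141, -0.004, 3.131]
contact_force: [-0.1, -0.4, -0.6]
grip_width: 23.5
finger_force: 30.0
```

Call:
step_arm(
  deltas=[0, 0, 0, 0, 0, 0, 0, -2, 0, 0, 0, 0, -1, 0, 0, 0, -2, 0, 0, 0, 0, -1, 0, 0, 0, 0, -1, 0, 0, 0, 0, -1, 0, 0, 0, 0, 0, 0, 0, 0, 0, 0, 0, 0, 0, 0, 0, 0, 0, 0],
)

```text
time: 40.6
tool_pos: [612.1, -50.7, 40.3]
tcp_rot: [3.141, 0.0, 3.131]
contact_force: [1.4, 4.7, 0.7]
grip_width: 23.6
finger_force: 30.0
```

Call:
step_arm(
  deltas=[0, -0.3, -0.5, 0, 0, 3, 0, 0, 0, 0, 3, 0, 0, 0, 0, 2, 0, 0, 0, 0, 1, 0, 0, 0, 0, 1, 0, 0, 0, 0, 0, 0, 0, 0, 0, 0, 0, 0, 0, 0, 0, 0, 0, 0, 0, 0, 0, 0, 0, 0],
)

```text
time: 41.85
tool_pos: [620.4, -50.9, 38.9]
tcp_rot: [3.14, -0.004, 3.131]
contact_force: [-2.0, 4.2, -1.1]
grip_width: 23.6
finger_force: 30.0
```

Call:
step_arm(
  deltas=[1, 0, 0, 0, 0, 0, 0, 0, 0, 0, 0, 0, 0, 0, 0, 0, 0, 0, 0, 0, 0, 0, 0, 0, 0, 0, 0, 0, 0, 0, 0, 0, 0, 0, 0, 0, 0, 0, 0, 0, 0, 0, 0, 0, 0, 0, 0, 0, 0, 0],
)

```text
time: 43.1
tool_pos: [621.4, -50.9, 38.9]
tcp_rot: [3.141, -0.004, 3.131]
contact_force: [-1.5, 4.9, 0.1]
grip_width: 23.3
finger_force: 30.0
```

Call:
step_arm(
  deltas=[1, 0, 0, 0, 0, 0, 0, 0, 0, 0, 0, 0, 0, 0, 0, 0, 0, 0, 0, 0, 0, 0, 0, 0, 0, 0, 0, 0, 0, 0, 0, 0, 0, 0, 0, 0, 0, 0, 0, 0, 0, 0, 0, 0, 0, 0, 0, 0, 0, 0],
)

```text
time: 44.35
tool_pos: [621.6, -50.9, 38.8]
tcp_rot: [3.14, -0.006, 3.131]
contact_force: [-4.6, 3.8, 0.6]
grip_width: 23.8
finger_force: 30.0
```

Call:
step_arm(
  deltas=[1, 0, 0, 0, 0, 1, 0, 0, 0, 0, 0, 0, 0, 0, 0, 0, 0, 0, 0, 0, 0, 0, 0, 0, 0, 0, 0, 0, 0, 0, 0, 0, 0, 0, 0, 0, 0, 0, 0, 0, 0, 0, 0, 0, 0, 0, 0, 0, 0, 0],
)

```text
time: 45.6
tool_pos: [621.6, -50.8, 38.8]
tcp_rot: [3.14, -0.01, 3.131]
contact_force: [-12.7, 4.2, 5.4]
grip_width: 23.6
finger_force: 30.0
```

Call:
step_arm(
  deltas=[-1, 0, 0, 0, 0, 0, 0, 0, 0, 42, 0, 0, 0, 0, 42, 0, 0, 0, 0, 42, 0, 0, 62, 0, 42, 0, 0, 62, 0, 60, 0, 0, 62, 0, 60, -37, -56, 0, 0, 60, -37, -56, 0, 0, 60, -37, -57, 0, 0, 60],
)

```text
time: 46.85
tool_pos: [521.1, -209.7, 226.1]
tcp_rot: [-3.141, 0.001, 3.131]
contact_force: [0.8, -0.3, 0.5]
grip_width: 59.8
finger_force: 0.0
```

```bash
python3 - <<'E'
from chk import *
chk("w6",[(445.4,-308.8,10.4,52)])
E
```

```text
47.1 [ 522.3 -208.3  225.9] [3.141e+00 1.000e-03 3.130e+00]
obj 440.3 -203.3 size 35.7 35.2 ang -0.8 [321. 109.]
obj 445.2 -306.0 size 74.7 27.3 ang 10.4 [228. 114.]
centre [ 445.4 -308.7] sep 51.7 ang 10.2
```

Call:
step_arm(
  deltas=[-19.2, -25.1, 0, 2.7, 60, -19.2, -25.1, 0, 2.7, 60, -19.2, -25.1, 0, 2.7, 60, -19, -25, 0, 2.8, 60, 0, 0, -50, 0, 60, 0, 0, -50, 0, 60, 0, 0, -50, 0, 60, 0, 0, -50, 0, 60, 0, 0, -15.5, 0, 60, 0, 0, 0, 0, 60],
)

```text
time: 48.35
tool_pos: [446.1, -307.8, 10.1]
tcp_rot: [3.141, -0.001, -2.961]
contact_force: [-0.3, -0.0, -0.8]
grip_width: 59.9
finger_force: 0.0
```

Call:
step_arm(
  deltas=[0, 0, 0, 0, 60, 0, 0, 0, 0, 0, 0, 0, 0, 0, 0, 0, 0, 0, 0, 0, 0, 0, 0, 0, 0, 0, 0, 0, 0, 0, 0, 0, 0, 0, 0, 0, 0, 0, 0, 0, 0, 0, 0, 0, 0, 0, 0, 0, 0, 0],
)

```text
time: 49.6
tool_pos: [445.5, -308.6, 10.4]
tcp_rot: [-3.141, 0.0, -2.962]
contact_force: [-0.7, -0.3, 3.8]
grip_width: 23.6
finger_force: 30.0
```

Call:
step_arm(
  deltas=[0, 0, 55, 0, 0, 0, 0, 55, 0, 0, 32.5, 39.5, 0, -2.2, 0, 32.5, 39.5, 0, -2.2, 0, 32.5, 39.5, 0, -2.2, 0, 32.5, 39.5, 0, -2.2, 0, 32.5, 39.6, 0, -2.1, 0, 0, 0, -38, 0, 0, 0, 0, -39, 0, 0, 0, 0, 0, 0, 0],
)

```text
time: 50.85
tool_pos: [606.7, -110.1, 40.5]
tcp_rot: [3.14, -0.004, 3.131]
contact_force: [-0.7, -0.3, 1.3]
grip_width: 23.5
finger_force: 30.0
```

Call:
step_arm(
  deltas=[0, 0, 0, 0, 0, 0, 0, -2, 0, 0, 0, 0, -1, 0, 0, 0, -2, 0, 0, 0, 0, -1, 0, 0, 0, 0, -1, 0, 0, 0, 0, -1, 0, 0, 0, 0, 0, 0, 0, 0, 0, 0, 0, 0, 0, 0, 0, 0, 0, 0],
)

```text
time: 52.1
tool_pos: [608.0, -115.5, 40.2]
tcp_rot: [3.141, -0.0, 3.131]
contact_force: [0.5, 2.8, -0.1]
grip_width: 23.9
finger_force: 30.0
```

Call:
step_arm(
  deltas=[0, -0.6, -0.5, 0, 0, 3, 0, 0, 0, 0, 3, 0, 0, 0, 0, 2, 0, 0, 0, 0, 1, 0, 0, 0, 0, 0, 0, 0, 0, 0, 0, 0, 0, 0, 0, 0, 0, 0, 0, 0, 0, 0, 0, 0, 0, 0, 0, 0, 0, 0],
)

```text
time: 53.35
tool_pos: [615.6, -115.7, 38.9]
tcp_rot: [3.14, -0.003, 3.131]
contact_force: [-2.4, 4.5, -0.2]
grip_width: 23.5
finger_force: 30.0
```

Call:
step_arm(
  deltas=[1, 0, 0, 0, 0, 0, 0, 0, 0, 0, 0, 0, 0, 0, 0, 0, 0, 0, 0, 0, 0, 0, 0, 0, 0, 0, 0, 0, 0, 0, 0, 0, 0, 0, 0, 0, 0, 0, 0, 0, 0, 0, 0, 0, 0, 0, 0, 0, 0, 0],
)

```text
time: 54.6
tool_pos: [616.5, -115.8, 38.9]
tcp_rot: [3.14, -0.004, 3.131]
contact_force: [-2.0, 5.3, -1.2]
grip_width: 23.7
finger_force: 30.0
```

Call:
step_arm(
  deltas=[1, 0, 0, 0, 0, 0, 0, 0, 0, 0, 0, 0, 0, 0, 0, 0, 0, 0, 0, 0, 0, 0, 0, 0, 0, 0, 0, 0, 0, 0, 0, 0, 0, 0, 0, 0, 0, 0, 0, 0, 0, 0, 0, 0, 0, 0, 0, 0, 0, 0],
)

```text
time: 55.85
tool_pos: [616.6, -115.8, 38.9]
tcp_rot: [3.14, -0.006, 3.131]
contact_force: [-6.3, 4.5, 1.1]
grip_width: 23.5
finger_force: 30.0
```

Call:
step_arm(
  deltas=[1, 0, 0, 0, 0, 1, 0, 0, 0, 0, 0, 0, 0, 0, 0, 0, 0, 0, 0, 0, 0, 0, 0, 0, 0, 0, 0, 0, 0, 0, 0, 0, 0, 0, 0, 0, 0, 0, 0, 0, 0, 0, 0, 0, 0, 0, 0, 0, 0, 0],
)

```text
time: 57.1
tool_pos: [616.6, -115.7, 38.9]
tcp_rot: [3.14, -0.01, 3.131]
contact_force: [-13.6, 4.3, 5.6]
grip_width: 23.6
finger_force: 30.0
```

Call:
step_arm(
  deltas=[-1, 0, 0, 0, 0, 0, 0, 0, 0, 42, 0, 0, 0, 0, 42, 0, 0, 0, 0, 42, 0, 0, 62, 0, 42, 0, 0, 62, 0, 60, 0, 0, 62, 0, 60, 36, 30, 0, 0, 60, 36, 30, 0, 0, 60, 0, 0, 0, 0, 60],
)

```text
time: 58.35
tool_pos: [693.5, -54.1, 224.7]
tcp_rot: [3.141, 0.0, 3.134]
contact_force: [-0.4, -0.5, -0.2]
grip_width: 59.8
finger_force: 0.0
```

```bash
python3 - <<'E'
from h import *
snap("wrist");snap("wrist");p,im=snap("wrist"); o=get_obs(); print(o["tool_pos"],o["tcp_rot"])
np.savez("w7.npz",im=im,**{k:np.array(v) for k,v in p.items()})
cv2.imwrite("pics/w7.png",cv2.resize(im[40:200,170:490,::-1],(800,400),interpolation=cv2.INTER_CUBIC))
E
```

```text
[691.64749805 -56.92161816 225.4635277 ] [-3.14127860e+00 -6.41628901e-04  3.13062059e+00]
```

View pics/w7.png

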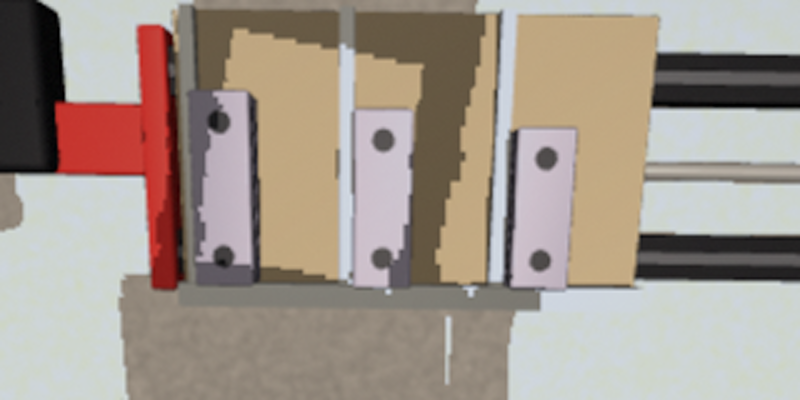

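All three bars lie in their lanes with their far ends at the fence line (v≈287), and their -y sides look to be at the ribs. I'll check the numbers from the marks.

```bash
python3 - <<'E'
from dots import *
d=np.load("w7.npz"); p={k:d[k] for k in("mtx","rvec","tvec")}; im=d["im"]
e=np.array([(219,121),(224,256),(383,140),(382,259),(546,158),(540,260)])/2.5+[170,40]
dots(p,im,e,54)
c=lambda u,z: cast(p,np.array(u,float)/2.5+[170,40],z)[:,:2].round(1).tolist()
print("fence",c([(300,285),(440,288),(640,290)],42),c([(540,309)],42)); print("bar ends top",c([(225,286),(380,288),(538,290)],54))
print("rib +y face top",c([(355,80),(353,110),(517,20),(513,128),(352,280)],38)); print("bar -y bottom near corner",c([(188,92),(354,110),(513,130)],54))
print("deck edge +y",c([(658,20),(640,280)],30),c([(180,285),(190,10)],30))
E
```

```text
centre [ 617.1 -114.5] sep 51.9 ang -1.4
centre [621.7 -49.4] sep 46.1 ang -0.9
centre [626.3  15.6] sep 40.2 ang -1.1
fence [[656.8, -84.6], [658.7, -24.3], [660.4, 61.9]] [[668.2, 19.2]]
bar ends top [[655.7, -114.8], [657.2, -50.4], [658.7, 15.4]]
rib +y face top [[574.2, -59.8], [585.8, -60.8], [552.5, 5.7], [593.5, 5.5], [655.2, -62.3]]
bar -y bottom near corner [[580.3, -125.0], [587.6, -60.1], [595.7, 2.8]]
deck edge +y [[551.4, 65.1], [657.2, 65.7]] [[657.3, -139.2], [545.6, -127.1]]
```

The mark centres differ by (4.6,65.1) and (4.6,65.0) mm, which matches a registered layout with the rig turned about -1.4°. The bars are snug. Next I return to the crank.

Call:
step_arm(
  deltas=[-16.8, -43, 0, 0, 50, -16.8, -43, 0, 0, 50, -16.8, -43, 0, 0, 50, -16.8, -42.8, 0, 0, 50, 0, 0, 0, 0, 50, 0, 0, -42, 0, 50, 0, 0, -42, 0, 50, 0, 0, -42, 0, 50, 0, 0, -43, 0, 50, 0, 0, 0, 0, 50],
)

```text
time: 59.75
tool_pos: [622.3, -226.9, 53.6]
tcp_rot: [3.138, -0.007, 3.131]
contact_force: [0.2, 0.6, -0.0]
grip_width: 49.7
finger_force: 0.0
```

Call:
step_arm(
  deltas=[0, 0, 0, 0, 50, 0, 0, 0, 0, 0, 0, 0, 0, 0, 0, 0, 0, 0, 0, 0, 0, 0, 0, 0, 0, 0, 0, 0, 0, 0, 0, 0, 0, 0, 0, 0, 0, 0, 0, 0, 0, 0, 0, 0, 0, 0, 0, 0, 0, 0],
)

```text
time: 61.0
tool_pos: [625.0, -228.0, 57.4]
tcp_rot: [3.141, 0.001, 3.131]
contact_force: [-0.6, 2.8, 5.5]
grip_width: 21.1
finger_force: 30.0
```

```bash
python3 - <<'E'
from h import *; from circ import *
o=get_obs(); print(o["tool_pos"],o["contact_force"]); 
a=-1.4+np.r_[5,14,24*np.arange(1,9)+10]
d,e=circ((574.3,-227.5),o["tool_pos"][:2],a); print(d,e)
a=np.r_[a[-1]+22.5*np.arange(1,11)] 
E
```

```text
[ 625.04268938 -228.01980183   57.3902222 ] [-0.60446336  2.77672228  5.52462066]
[[-0.8, 3.6], [-1.1, 7.8], [-6.7, 16.0], [-14.6, 14.8], [-19.3, 7.6], [-20.8, -0.9], [-18.6, -9.3], [-13.2, -16.1], [-5.5, -20.0], [3.1, -20.6]] [ 527.5 -245.1]
```

Call:
step_arm(
  deltas=[-0.8, 3.6, 0, 0, 0, -1.1, 7.8, 0, 0, 0, -6.7, 16, 0, 0, 0, -14.6, 14.8, 0, 0, 0, -19.3, 7.6, 0, 0, 0, -20.8, -0.9, 0, 0, 0, -18.6, -9.3, 0, 0, 0, -13.2, -16.1, 0, 0, 0, -5.5, -20, 0, 0, 0, 3.1, -20.6, 0, 0, 0],
)

```text
time: 62.25
tool_pos: [527.8, -245.1, 57.4]
tcp_rot: [3.14, 0.002, 3.13]
contact_force: [11.0, 8.5, 3.1]
grip_width: 21.3
finger_force: 30.0
```

```bash
python3 - <<'E'
from circ import *
from h import *
o=get_obs(); print(o["tool_pos"],o["contact_force"])
d,e=circ((574.3,-227.5),(527.5,-245.1),200.6+22*np.arange(1,41))
for i in range(0,40,10): print(sum([[x,y,0,0,0] for x,y in d[i:i+10]],[]))
print(e)
E
```

```text
[ 527.75187161 -245.11940525   57.36977053] [10.98767202  8.541422    3.12749086]
[10.0, -16.2, 0, 0, 0, 15.4, -11.4, 0, 0, 0, 18.4, -4.7, 0, 0, 0, 18.9, 2.5, 0, 0, 0, 16.6, 9.4, 0, 0, 0, 11.9, 15.0, 0, 0, 0, 5.4, 18.3, 0, 0, 0, -1.9, 19.0, 0, 0, 0, -8.8, 16.9, 0, 0, 0, -14.6, 12.4, 0, 0, 0]
[-18.1, 6.0, 0, 0, 0, -19.0, -1.2, 0, 0, 0, -17.2, -8.3, 0, 0, 0, -12.9, -14.0, 0, 0, 0, -6.6, -17.9, 0, 0, 0, 0.5, -19.1, 0, 0, 0, 7.6, -17.5, 0, 0, 0, 13.7, -13.3, 0, 0, 0, 17.6, -7.3, 0, 0, 0, 19.1, -0.1, 0, 0, 0]
[17.7, 7.0, 0, 0, 0, 13.9, 13.1, 0, 0, 0, 7.8, 17.4, 0, 0, 0, 0.8, 19.1, 0, 0, 0, -6.4, 18.0, 0, 0, 0, -12.6, 14.2, 0, 0, 0, -17.1, 8.5, 0, 0, 0, -19.0, 1.5, 0, 0, 0, -18.2, -5.8, 0, 0, 0, -14.7, -12.2, 0, 0, 0]
[-9.1, -16.7, 0, 0, 0, -2.1, -19.0, 0, 0, 0, 5.1, -18.4, 0, 0, 0, 11.6, -15.1, 0, 0, 0, 16.5, -9.7, 0, 0, 0, 18.9, -2.7, 0, 0, 0, 18.5, 4.4, 0, 0, 0, 15.5, 11.1, 0, 0, 0, 10.3, 16.2, 0, 0, 0, 3.4, 18.7, 0, 0, 0]
[ 624.3 -227. ]
```

Call:
step_arm(
  deltas=[10.0, -16.2, 0, 0, 0, 15.4, -11.4, 0, 0, 0, 18.4, -4.7, 0, 0, 0, 18.9, 2.5, 0, 0, 0, 16.6, 9.4, 0, 0, 0, 11.9, 15.0, 0, 0, 0, 5.4, 18.3, 0, 0, 0, -1.9, 19.0, 0, 0, 0, -8.8, 16.9, 0, 0, 0, -14.6, 12.4, 0, 0, 0],
)

```text
time: 63.5
tool_pos: [599.8, -183.8, 57.3]
tcp_rot: [-3.141, 0.003, 3.131]
contact_force: [1.3, -6.1, 5.3]
grip_width: 21.0
finger_force: 30.0
```

Call:
step_arm(
  deltas=[-18.1, 6.0, 0, 0, 0, -19.0, -1.2, 0, 0, 0, -17.2, -8.3, 0, 0, 0, -12.9, -14.0, 0, 0, 0, -6.6, -17.9, 0, 0, 0, 0.5, -19.1, 0, 0, 0, 7.6, -17.5, 0, 0, 0, 13.7, -13.3, 0, 0, 0, 17.6, -7.3, 0, 0, 0, 19.1, -0.1, 0, 0, 0],
)

```text
time: 64.75
tool_pos: [582.5, -277.1, 57.2]
tcp_rot: [3.14, -0.003, 3.13]
contact_force: [-5.3, 5.1, 11.3]
grip_width: 20.9
finger_force: 30.0
```

Call:
step_arm(
  deltas=[17.7, 7.0, 0, 0, 0, 13.9, 13.1, 0, 0, 0, 7.8, 17.4, 0, 0, 0, 0.8, 19.1, 0, 0, 0, -6.4, 18.0, 0, 0, 0, -12.6, 14.2, 0, 0, 0, -17.1, 8.5, 0, 0, 0, -19.0, 1.5, 0, 0, 0, -18.2, -5.8, 0, 0, 0, -14.7, -12.2, 0, 0, 0],
)

```text
time: 66.0
tool_pos: [535.7, -196.1, 57.4]
tcp_rot: [-3.142, 0.002, 3.131]
contact_force: [8.1, -1.8, 2.6]
grip_width: 21.0
finger_force: 30.0
```

```bash
python3 - <<'E'
from circ import *
from h import *
o=get_obs(); print(o["tool_pos"],o["contact_force"])
s=np.array((574.3,-227.5))+50*np.array([np.cos(np.radians(860.6)),np.sin(np.radians(860.6))])
d,e=circ((574.3,-227.5),s,860.6+np.r_[22*np.arange(1,9),194,207,213,217,219,220]); print(s,d)
E
```

```text
[ 535.73790409 -196.1019382    57.40927408] [ 8.079098   -1.78178332  2.64443366]
[ 535.66332133 -195.76347434] [[-9.1, -16.7], [-2.1, -19.0], [5.1, -18.4], [11.6, -15.1], [16.5, -9.7], [18.9, -2.7], [18.5, 4.4], [15.5, 11.1], [8.9, 13.0], [3.6, 10.7], [0.9, 5.1], [0.3, 3.5], [0.0, 1.8], [0.0, 0.8]]
```

Call:
step_arm(
  deltas=[-9.1, -16.7, 0, 0, 0, -2.1, -19, 0, 0, 0, 5.1, -18.4, 0, 0, 0, 11.6, -15.1, 0, 0, 0, 16.5, -9.7, 0, 0, 0, 18.9, -2.7, 0, 0, 0, 18.5, 4.4, 0, 0, 0, 15.5, 11.1, 0, 0, 0, 8.9, 13, 0, 0, 0, 3.6, 10.7, 0, 0, 0],
)

```text
time: 67.25
tool_pos: [623.4, -239.9, 57.4]
tcp_rot: [-3.14, 0.001, 3.131]
contact_force: [0.3, -4.1, 6.0]
grip_width: 20.6
finger_force: 30.0
```

Call:
step_arm(
  deltas=[0.9, 4, 0, 0, 0, 0.3, 2.5, 0, 0, 0, 0, 1.5, 0, 0, 0, 0, 1, 0, 0, 0, 0, 1, 0, 0, 0, 0, 1, 0, 0, 0, 0, 0, 0, 0, 0, 0, 0, 0, 0, 0, 0, 0, 0, 0, 0, 0, 0, 0, 0, 0],
)

```text
time: 68.5
tool_pos: [624.9, -229.0, 57.4]
tcp_rot: [-3.14, 0.002, 3.13]
contact_force: [3.6, -2.6, 5.5]
grip_width: 21.4
finger_force: 30.0
```

Push gently further until the stop is felt.

Call:
step_arm(
  deltas=[0, 1, 0, 0, 0, 0, 1, 0, 0, 0, 0, 1, 0, 0, 0, 0, 0, 0, 0, 0, 0, 0, 0, 0, 0, 0, 0, 0, 0, 0, 0, 0, 0, 0, 0, 0, 0, 0, 0, 0, 0, 0, 0, 0, 0, 0, 0, 0, 0, 0],
)

```text
time: 69.75
tool_pos: [624.9, -228.3, 57.5]
tcp_rot: [-3.137, 0.003, 3.13]
contact_force: [2.9, -9.9, 4.2]
grip_width: 21.3
finger_force: 30.0
```

Call:
step_arm(
  deltas=[0, 1, 0, 0, 0, 0, 1, 0, 0, 0, 0, 0, 0, 0, 0, 0, 0, 0, 0, 0, 0, 0, 0, 0, 0, 0, 0, 0, 0, 0, 0, 0, 0, 0, 0, 0, 0, 0, 0, 0, 0, 0, 0, 0, 0, 0, 0, 0, 0, 0],
)

```text
time: 71.0
tool_pos: [624.9, -228.1, 57.5]
tcp_rot: [-3.134, 0.004, 3.13]
contact_force: [3.2, -16.6, 1.8]
grip_width: 21.2
finger_force: 30.0
```

Call:
step_arm(
  deltas=[0, -2, 0, 0, 0, 0, -1.5, 0, 0, 0, 0, 0, 0, 0, 50, 0, 0, 0, 0, 50, 0, 0, 0, 0, 50, 0, 0, 42, 0, 50, 0, 0, 42, 0, 50, 0, 0, 42, 0, 50, 0, 0, 43, 0, 50, 10, 50, 0, 0, 50],
)

```text
time: 72.25
tool_pos: [635.0, -178.9, 229.7]
tcp_rot: [-3.138, 0.006, 3.126]
contact_force: [0.3, 0.2, 0.1]
grip_width: 49.7
finger_force: 0.0
```

Call:
step_arm(
  deltas=[10, 50, 0, 0, 50, 10, 50, 0, 0, 50, 10, 50, 0, 0, 50, 10, 50, 0, 0, 50, 10, 50, 0, 0, 50, 0, 28, 0, 0, 50, 0, 0, 0, 0, 50, 0, 0, 0, 0, 50, 0, 0, 0, 0, 50, 0, 0, 0, 0, 50],
)

```text
time: 73.5
tool_pos: [684.1, 100.8, 225.8]
tcp_rot: [-3.142, 0.0, 3.129]
contact_force: [-0.0, -0.7, -0.3]
grip_width: 50.0
finger_force: 0.0
```

```bash
python3 - <<'E'
from h import *
p,im=snap("wrist"); o=get_obs(); print(o["tool_pos"],o["tcp_rot"])
np.savez("w8.npz",im=im,**{k:np.array(v) for k,v in p.items()})
ps,s=snap("scene"); np.savez("s8.npz",im=s,**{k:np.array(v) for k,v in ps.items()})
a=cv2.resize(im[20:240,180:,::-1],(800,383)); b=cv2.resize(s[120:260,200:480,::-1],(434,217),interpolation=cv2.INTER_CUBIC)
v=np.zeros((600,800,3),np.uint8); v[:383]=a; v[383:,:434]=b; cv2.imwrite("pics/w8.png",v)
E
```

```text
[684.13250628 101.02391743 225.83631109] [3.14153141e+00 5.07113449e-05 3.12945811e+00]
```

View pics/w8.png

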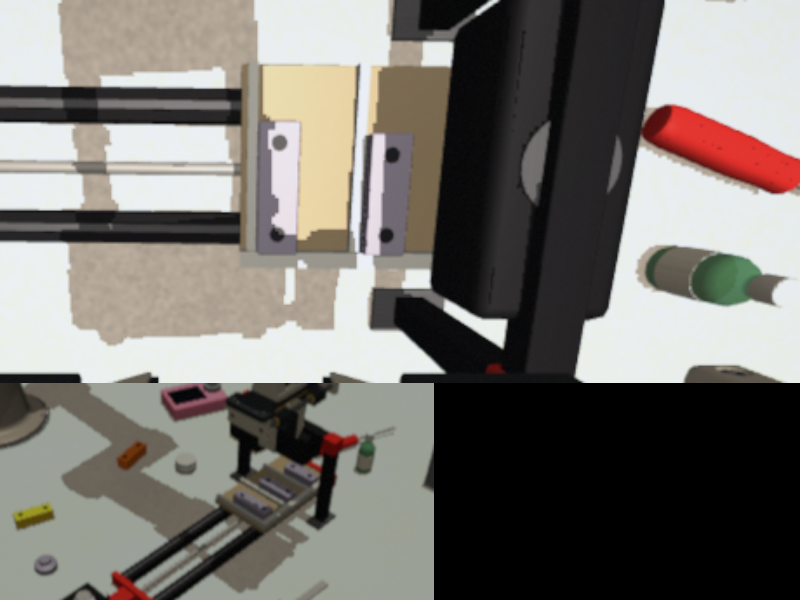

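Wrist and scene views: the sled is home with the three bars still registered on the deck. Lane 0's marks are at (280,143) and (277,235), lane 1's at (392,155) and (386,236). The third bar is visible under the bridge in the scene view.

Call:
step_arm(
  deltas=[-20, 43, 4, 0, 0, -20, 43, 0, 0, 0, -20, 43, 0, 0, 0, -20, 43, 0, 0, 0, -20, 43, 0, 0, 0, -20, 43, 0, 0, 0, -24, 41, 0, 0, 0, 0, 0, 0, 0, 0, 0, 0, 0, 0, 0, 0, 0, 0, 0, 0],
)

```text
time: 74.85
tool_pos: [541.0, 399.8, 229.8]
tcp_rot: [-3.141, 0.0, 3.129]
contact_force: [-0.3, 0.0, 0.3]
grip_width: 0.6
finger_force: 0.0
```

```bash
python3 - <<'E'
from dots import *
d=np.load("w8.npz"); q={k:d[k] for k in("mtx","rvec","tvec")}
dots(q,d["im"],np.array([(280,143),(277,235),(392,155),(386,236)])/1.739+[180,20],54)
p,im=snap("wrist"); o=get_obs(); print(o["tool_pos"],o["tcp_rot"])
np.savez("w9.npz",im=im,**{k:np.array(v) for k,v in p.items()})
print("expected btn px",proj(p,[[467,408,38]]))
cv2.imwrite("pics/w9.png",cv2.resize(im[:240,:,::-1],(800,300)))
E
```

```text
centre [623.2 124.9] sep 53.1 ang -1.9
centre [627.4 190.4] sep 46.1 ang -1.3
[540.94875371 399.76505528 229.7878959 ] [-3.14150612e+00  1.68282627e-04  3.12884811e+00]
expected btn px [[323.37074956 116.18425237]]
```

View pics/w9.png

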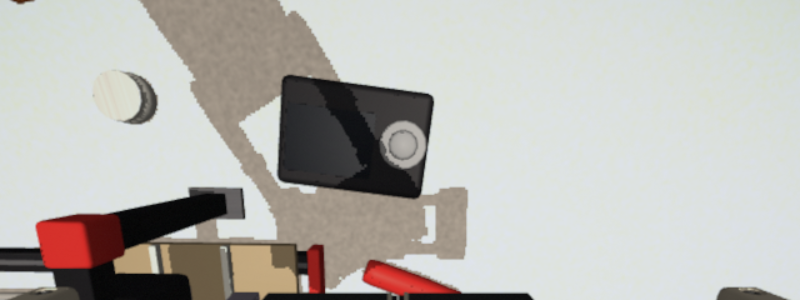

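The console shows with its grey button at (403,145), which puts the button at about (467,407). The bars shifted by (6.1,239.4) with the sled, so it is home.

Call:
step_arm(
  deltas=[-25, 2.4, 0, 0, 0, -25, 2.4, 0, 0, 0, -24, 2.4, 0, 0, 0, 0, 0, -45, 0, 0, 0, 0, -45, 0, 0, 0, 0, -45, 0, 0, 0, 0, -38, 0, 0, 0, 0, 0, 0, 0, 0, 0, 0, 0, 0, 0, 0, 0, 0, 0],
)

```text
time: 76.15
tool_pos: [466.8, 408.5, 58.1]
tcp_rot: [3.14, 0.002, 3.13]
contact_force: [-0.1, -0.2, 0.4]
grip_width: 0.2
finger_force: 0.0
```

Call:
step_arm(
  deltas=[0, 0, -4, 0, 0, 0, 0, -3, 0, 0, 0, 0, -2, 0, 0, 0, 0, -2, 0, 0, 0, 0, 0, 0, 0, 0, 0, 0, 0, 0, 0, 0, 0, 0, 0, 0, 0, 0, 0, 0, 0, 0, 0, 0, 0, 0, 0, 0, 0, 0],
)

```text
time: 77.4
tool_pos: [467.1, 408.8, 50.7]
tcp_rot: [3.139, 0.004, 3.131]
contact_force: [-6.6, -6.4, 31.8]
grip_width: 0.3
finger_force: 15.8
```

Call:
step_arm(
  deltas=[0, 0, 10, 0, 0, 0, 0, 30, 0, 0, 0, 0, 45, 0, 0, 0, 0, 45, 0, 0, 0, 0, 45, 0, 0, -20, 0, 0, 0, 0, -30, 0, 0, 0, 0, -30, 0, 0, 0, 0, 0, 0, 0, 0, 0, 0, 0, 0, 0, 0],
)

```text
time: 78.65
tool_pos: [386.5, 408.3, 220.7]
tcp_rot: [3.141, 0.0, 3.131]
contact_force: [-0.1, 0.0, 0.5]
grip_width: 0.6
finger_force: 0.0
```

```bash
python3 - <<'E'
from h import *
p,im=snap("wrist"); o=get_obs(); print(o["tool_pos"],o["contact_force"])
s=snap("scene")[1]; t=snap("top")[1]
v=np.zeros((600,800,3),np.uint8); v[:300,:480]=cv2.resize(s[50:300,100:500,::-1],(480,300)); v[300:,:480]=cv2.resize(t[50:350,40:520,::-1],(480,300)); v[:200,480:]=cv2.resize(im[:,:,::-1],(320,200)); cv2.imwrite("pics/fin.png",v)
E
```

```text
[386.74930556 408.2740201  220.56765629] [ 0.30285804 -0.22299673 -0.19059999]
```

View pics/fin.png

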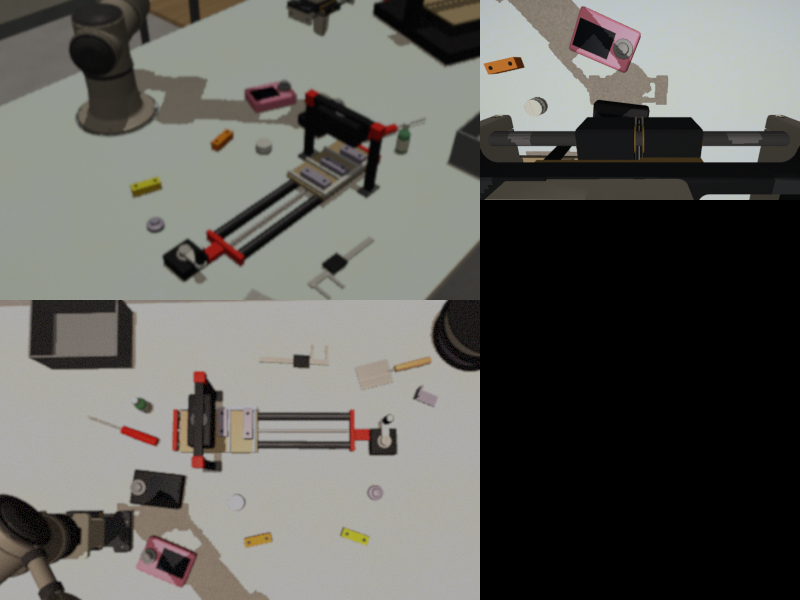

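The final views show the sled home under the bridge with three bars on it, the button back up, and the other things undisturbed. Handing in.

```bash
python3 -c "
from plant import *
print(close_job())"
```

```text
the job is handed in; nothing more can be done
None
```

The job is handed in: the three lilac bars sit snug in their lanes, the sled is cranked fully home, and the scan button was pressed after that; I re-measured two of the bars once the sled was home, and the third, under the bridge, only by eye.

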